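# Grade three return springs by their loaded length

### The job

Press the round cap of each of the three spring units straight down with about 10 N, never over 18 N; the trailing pointer on the gauge post stays at the lowest point: below the lower mark the spring is slack, between the two marks it is good, above the upper mark it is stiff, and there is one of each. Slide the carriage with the slack spring to its far stop (away from the robot) and the one with the stiff spring to its near stop (towards the robot), and leave the good one near the middle of its slide. Leave the vials beside the units standing where they are.

Things in the scene. Friction and masses are not known exactly. Their poses are not given: they have to be found in the camera images.
- cap_p: Round steel cap of spring unit p, a disc 48 mm across and 8 mm thick; origin at the centre of its underside, 94 mm above the worktop when released (top 102 mm), x axis along the slide from near to far stop. It sits on an upright coil spring, yields up to 40 mm straight down and springs back. The units look exactly alike; only pressing tells which spring is slack, good or stiff.
- rider_p (a joint): Unit p's trailing pointer: a steel rider (its top edge counts) on the gauge post behind the cap. The cap takes it down and it stays at the lowest point reached: m below the top, 0 at the start. Dark cross marks on the post: upper at 0.0085, lower at 0.023. Under 10 N (8 to 17 N will do) the slack spring goes below the lower mark, the good one between, the stiff one (about 4 mm) stays above the upper.
- tab_p (a point): Middle of the upright push tab on unit p's carriage, 56 mm above the worktop, 80 mm from the cap's axis on the robot's side. Aluminium, 34 mm wide across the slide, 12 mm thick along it, from 30 mm (the carriage's flat top) to 76 mm above the worktop. Between tab and cap rim 50 mm are free, so that it can be pushed from in front or hooked from behind.
- carriage_p (a joint): Position (m) of unit p's carriage on its fixed slide, along tab to cap: 0 in the middle, +0.045 at the far stop (away from the robot), -0.045 at the near stop; starts within 10 mm of the middle. 4 N of friction, stays where left. It carries spring, cap, tab and, 42 mm behind the cap's axis, the gauge post (22 mm wide, top 110 mm above the worktop).
- cap_q: Round steel cap of spring unit q, a disc 48 mm across and 8 mm thick; origin at the centre of its underside, 94 mm above the worktop when released (top 102 mm), x axis along the slide from near to far stop. It sits on an upright coil spring, yields up to 40 mm straight down and springs back. The units look exactly alike; only pressing tells which spring is slack, good or stiff.
- rider_q (a joint): Unit q's trailing pointer: a steel rider (its top edge counts) on the gauge post behind the cap. The cap takes it down and it stays at the lowest point reached: m below the top, 0 at the start. Dark cross marks on the post: upper at 0.0085, lower at 0.023. Under 10 N (8 to 17 N will do) the slack spring goes below the lower mark, the good one between, the stiff one (about 4 mm) stays above the upper.
- tab_q (a point): Middle of the upright push tab on unit q's carriage, 56 mm above the worktop, 80 mm from the cap's axis on the robot's side. Aluminium, 34 mm wide across the slide, 12 mm thick along it, from 30 mm (the carriage's flat top) to 76 mm above the worktop. Between tab and cap rim 50 mm are free, so that it can be pushed from in front or hooked from behind.
- carriage_q (a joint): Position (m) of unit q's carriage on its fixed slide, along tab to cap: 0 in the middle, +0.045 at the far stop (away from the robot), -0.045 at the near stop; starts within 10 mm of the middle. 4 N of friction, stays where left. It carries spring, cap, tab and, 42 mm behind the cap's axis, the gauge post (22 mm wide, top 110 mm above the worktop).
- cap_r: Round steel cap of spring unit r, a disc 48 mm across and 8 mm thick; origin at the centre of its underside, 94 mm above the worktop when released (top 102 mm), x axis along the slide from near to far stop. It sits on an upright coil spring, yields up to 40 mm straight down and springs back. The units look exactly alike; only pressing tells which spring is slack, good or stiff.
- rider_r (a joint): Unit r's trailing pointer: a steel rider (its top edge counts) on the gauge post behind the cap. The cap takes it down and it stays at the lowest point reached: m below the top, 0 at the start. Dark cross marks on the post: upper at 0.0085, lower at 0.023. Under 10 N (8 to 17 N will do) the slack spring goes below the lower mark, the good one between, the stiff one (about 4 mm) stays above the upper.
- tab_r (a point): Middle of the upright push tab on unit r's carriage, 56 mm above the worktop, 80 mm from the cap's axis on the robot's side. Aluminium, 34 mm wide across the slide, 12 mm thick along it, from 30 mm (the carriage's flat top) to 76 mm above the worktop. Between tab and cap rim 50 mm are free, so that it can be pushed from in front or hooked from behind.
- carriage_r (a joint): Position (m) of unit r's carriage on its fixed slide, along tab to cap: 0 in the middle, +0.045 at the far stop (away from the robot), -0.045 at the near stop; starts within 10 mm of the middle. 4 N of friction, stays where left. It carries spring, cap, tab and, 42 mm behind the cap's axis, the gauge post (22 mm wide, top 110 mm above the worktop).
- vial_a: A glass vial with screw cap, 27 mm across and 60 mm high, standing loose beside spring unit p; origin at the centre of its underside. A bystander.
- vial_b: A glass vial with screw cap, 27 mm across and 60 mm high, standing loose beside spring unit q; origin at the centre of its underside. A bystander.
- vial_c: A glass vial with screw cap, 27 mm across and 60 mm high, standing loose beside spring unit r; origin at the centre of its underside. A bystander.

How it is judged:
By the outcome, as a careful person would: the job done as asked, in the order asked, and still so for the second after the job is handed in, with the robot touching nothing.
It also fails if it takes over 67 s, if anything falls off the work surface, if the arm or the gripper's body presses on something with over 40 N, if the wrist force passes 120 N, or if a joint passes its speed limit or range.

### The arm

A 6-joint arm with a two-finger parallel gripper is mounted at the origin on a cart in front of the work surface, level with it; the furniture and walls round the work are solid. World frame = base frame: x ahead of the robot, y to its left, z up, the work surface at z = 0. Lengths are in m, angles in rad, forces in N, time in s.
With the tool pointing down it reaches from about 0.35 to 0.975 m from the base axis. Payload 4.9 kg.
Tool frame: the origin (TCP) lies at the very end of the fingers, on their centre line; the grasp point (between the pads) lies 19 mm behind it; z points along the fingers, y is the line along which they close (so a half turn about z gives the same grasp; the last joint's range is limited). The gripper opens to 85 mm and grips with 20 to 120 N. Pads are 22 mm wide; open, the fingers measure 114 mm over their backs; the gripper's body (76 mm by 85 mm) begins 54 mm behind the grasp point. The pads swing forward as they close: fully open they stand 13 mm farther back than shut.
Start: joints at [1.039, 0.053, 1.613, -0, 1.476, -0.119], TCP at [0.251, 0.572, 0.231] pointing down, gripper open.
Joint ranges: [-3.01, 3.01], [-1.01, 2.22], [0.06, 2.58], [-1.02, 4.17], [0.09, 2.62], [-3.14, 3.14]. Speed limits (rad/s): [2.57, 2.57, 3.14, 3.14, 3.14, 3.14].

### API

Orientations are given as a unit quaternion [w, x, y, z].
In Python, from bench import state, grab_frame, job_done, look_for gives the robot as it stands.
- The arm moves only by the tool apply_moves, never from a script. Its argument "plan" is a list of rows, each an object of numbers: "x", "y", "z": the shift along the world's x, y, z in cm; "rx", "ry", "rz": the turn, a rotation vector about the world's x, y, z in degrees. In form: [{"x": .., "y": .., "z": .., "rx": .., "ry": .., "rz": ..}, ...]. A call has 1 to 12 rows; each row shifts and turns the commanded pose from where the row before left it; what a row does not reach is not made up. A row lasts 1/12 s, in which the tool goes at most 41.7 mm and 7.16 degrees, less where a joint would pass 70% of its speed; a pose out of reach is approached as far as the arm can. A call is refused whole if a number of a shift passes 4.17 or a number of a turn 7.16, either way. A call with a gripper value outside its range is refused whole. "claw" is the opening, from -1 (shut) to 1 (fully open), set as the call begins (left out, the last holds). The fingers move at their own pace and stop on an object; "grip_force" is the grip in N (left out, the last holds). Time passes only in rows, so rows that do not move let the fingers close. It gives the time, the measured TCP pose, the force, the opening and the grip force at its end, in the units of the state.
- state(): the state, without advancing time (a new reading comes with each control period).
- grab_frame(name): name is "side" or "top"; returns a dict with "color" (480x640x3 uint8, blue, green, red), "fovy" (degrees; the focal length in pixels is half the picture's height over the tangent of half this angle, whatever the lens; pixels are square), "cx", "cy" (the principal point, pixels), "R" (3x3) and "t" (3): a world point X has camera coordinates R X + t. Camera axes: x right, y down, z forward; pixel columns grow to the right and rows downward; lengths in m; the calibration is good to about 2 mm. A picture is of the moment at which its call begins. There is no depth.
- job_done(): hands the job in; it is judged then, once.
Trained networks look in a picture, given as the dict that the camera call returned (one of the last four; its "shot" number tells which), for a name from the list of things; names that differ only in an ending like _2 or _b are one class to them, and where a whole thing is asked for, a point or a joint stands for the part that bears it (a point fixed in the world has none). Each returns a list of dicts, best first, with "conf" (0 to 1); they miss things now and then, are a little off and sometimes report something else, mostly with a low value. They report only what shows in the picture. A call takes as long as a camera call.
- look_for(picture, label): "point" ([x, y, z] in m, in world coordinates, good to about 4 mm: the middle of the surface that is visible of it).
The state is a dict: "t": time; "joints": joint angles; "qd": joint speeds; "tau": joint torques, N m; "eef_pos": TCP position; "tcp_rot": TCP orientation; "force": force on the tool from outside, world axes, zero at the start; "ft_torque": the same for the moment, N m; "width": opening from 0.0 (shut) to 1.0 (fully open); "finger_force": force on a finger pad.
Only numpy, scipy, OpenCV 4.12 (cv2) and the standard library are available. Lean on these libraries where they do the work, as an engineer would, in place of code of your own. Each camera call takes 0.05 s, during which the arm holds its last target. There are 200 camera calls.

## Working session

There is one attempt and no reset: what is moved stays moved. The work goes in short steps, Python scripts to look and compute and a tool call to move; the robot and the scene stay as the last step left them, time stands still between calls to the robot, and variables do not carry over. Pictures are saved under pics/ and viewed, at most 10 in all, crops included, and the job is handed in when it is done.

Besides the shell and the picture viewer there is one more tool, called after ">>>" as a command line: name --argument value ..., lists and objects as JSON in quotes. apply_moves: Moves the arm, as the interface text tells. Its arguments: {"type":"object","properties":{"plan":{"type":"array"},"claw":{"type":"number"},"grip_force":{"type":"number"}},"required":["plan"]}

```bash
mkdir -p pics
cat > h.py <<'E'
import numpy as np, cv2
from bench import state, grab_frame, job_done, look_for
def proj(f,X):
    c=f["R"]@np.array(X)+f["t"]; F=240/np.tan(np.radians(f["fovy"])/2)
    return np.round([f["cx"]+F*c[0]/c[2], f["cy"]+F*c[1]/c[2]],1)
E
python3 - <<'E'
from h import *
for n in("top","side"):
    f=grab_frame(n); cv2.imwrite(f"pics/{n}0.png",f["color"]); print(n,f["fovy"],np.round(-f["R"].T@f["t"],3))
    for l in("cap_p","tab_p","vial_a","rider_p"):
        for d in look_for(f,l): print(l,np.round(d["point"],3),round(d["conf"],2),proj(f,d["point"]))
s=state();print(s)
E
```

```text
top 43.989421136262244 [0.396 0.038 1.236]
cap_p [0.611 0.187 0.102] 0.88 [253.1 218.5]
cap_p [ 0.576 -0.17   0.1  ] 0.76 [437.1 239. ]
cap_p [0.568 0.013 0.102] 0.75 [342.3 241.7]
tab_p [0.547 0.014 0.032] 0.76 [341.2 256.8]
tab_p [0.591 0.183 0.033] 0.68 [259.1 234.4]
tab_p [ 0.548 -0.166  0.031] 0.64 [429.1 257.7]
vial_a [0.586 0.244 0.053] 0.77 [227.6 234.8]
vial_a [ 0.545 -0.096  0.059] 0.65 [396.3 256.7]
vial_a [0.546 0.083 0.062] 0.61 [306.9 254.9]
rider_p [0.544 0.016 0.029] 0.53 [339.9 258.5]
rider_p [ 0.608 -0.168  0.095] 0.36 [435.4 223.3]
side 48.20660805701748 [0.446 0.765 0.657]
cap_p [0.606 0.192 0.099] 0.93 [272.3 303.5]
cap_p [ 0.565 -0.167  0.102] 0.9 [330.3 182.7]
cap_p [0.567 0.014 0.098] 0.55 [315.7 236.5]
tab_p [0.599 0.195 0.038] 0.84 [278.7 333.6]
tab_p [0.561 0.022 0.033] 0.75 [319.  268.4]
tab_p [ 0.562 -0.163  0.034] 0.68 [331.4 211.8]
tab_p [0.566 0.013 0.101] 0.57 [316.4 234.9]
vial_a [0.586 0.258 0.046] 0.86 [277.8 362.3]
vial_a [ 0.539 -0.084  0.037] 0.72 [337.7 233.5]
vial_a [0.547 0.091 0.035] 0.56 [321.  293.7]
rider_p [0.605 0.022 0.093] 0.49 [293.6 239.7]
rider_p [ 0.61  -0.165  0.093] 0.42 [308.6 185.5]
{'t': 0.5, 'joints': array([ 1.03899568e+00,  5.27053143e-02,  1.61292547e+00,  3.99391680e-05,
        1.47600965e+00, -1.18996912e-01]), 'qd': array([ 0.00098459,  0.00058522, -0.00159779,  0.00079716, -0.00262479,
       -0.00112404]), 'tau': array([-5.29497647e-04, -3.93211162e+01, -3.70029795e+01, -6.02815999e-05,
        1.36981154e-03, -4.83801841e-06]), 'eef_pos': array([0.25070866, 0.57247819, 0.23128504]), 'tcp_rot': array([-2.64742613e-05,  2.04941324e-01,  9.78774260e-01, -1.62818252e-05]), 'force': array([0.03174726, 0.07472695, 1.00859736]), 'ft_torque': array([-0.01919724, -0.03094965, -0.02410174]), 'finger_force': 0.0, 'width': 0.9951411090945427}
```

View pics/top0.png

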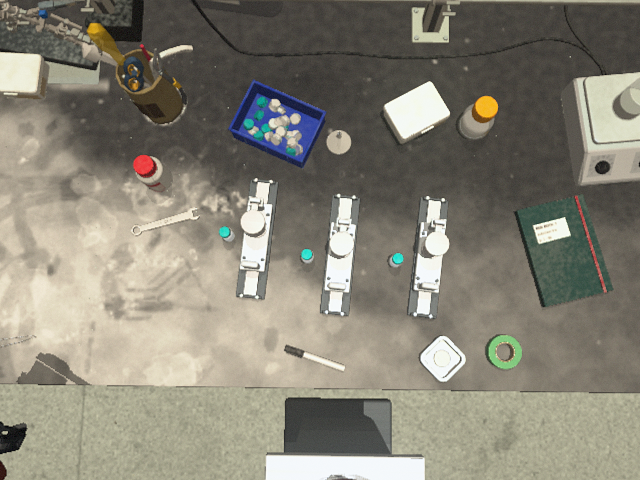

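View pics/side0.png

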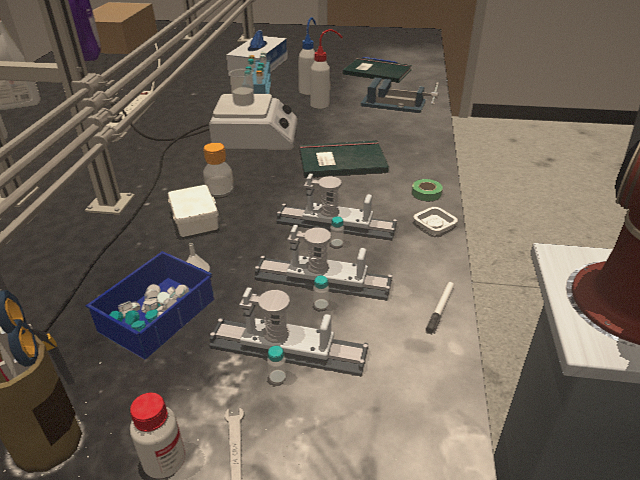

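Run:
```python
from h import *
f=grab_frame("top"); F=240/np.tan(np.radians(f["fovy"])/2); C=-f["R"].T@f["t"]
def bp(u,v,z):
    d=f["R"].T@np.array([(u-f["cx"])/F,(v-f["cy"])/F,1]); return C+d*(z-C[2])/d[2]
img=f["color"]
c=cv2.resize(img[170:330,220:460],None,fx=3.3,fy=3.3,interpolation=cv2.INTER_CUBIC)
cv2.imwrite("pics/crop0.png",c)
for n,fa,ne in(("L",[(252,180),(278,180)],[(237,296),(264,299)]),("M",[(332,196),(358,196)],[(321,314),(350,315)]),("R",[(423,198),(447,199)],[(408,315),(436,318)])):
    a=sum(bp(*p,.012) for p in fa)/2; b=sum(bp(*p,.012) for p in ne)/2; d=a-b
    print(n,a.round(3),b.round(3),np.degrees(np.arctan2(d[1],d[0])).round(1),np.linalg.norm(d).round(3),((a+b)/2).round(3))
```

```text
L [0.711 0.176 0.012] [0.463 0.199 0.012] -5.2 0.249 [0.587 0.188 0.012]
M [0.679 0.007 0.012] [0.43  0.024 0.012] -3.9 0.249 [0.555 0.015 0.012]
R [ 0.676 -0.183  0.012] [ 0.429 -0.153  0.012] -6.8 0.249 [ 0.552 -0.168  0.012]
```

View pics/crop0.png

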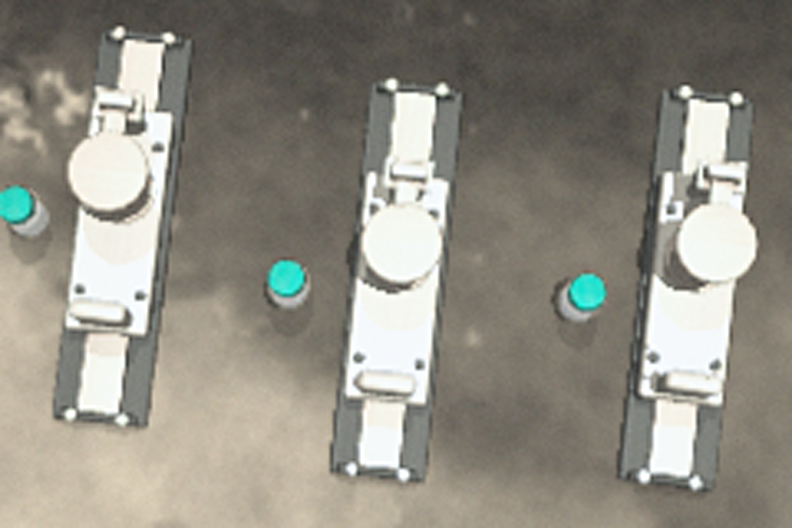

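>>> apply_moves --plan '[{"x": 3,"y": -3.5,"rz": 5},{"x": 3,"y": -3.5,"rz": 5},{"x": 3,"y": -3.5,"rz": 5},{"x": 3,"y": -3.5,"rz": 2},{"x": 3,"y": -3.5},{"x": 3,"y": -3.5},{"x": 3,"y": -3.5},{"x": 3,"y": -3.5},{"x": 3,"y": -3.5},{"x": 3,"y": -3.5},{"x": 3,"y": -3.3},{"x": 2.8,"y": 0}]' --claw -1 --grip_force 20

```text
invalid input at $.plan[0]: expected keys x, y, z, rx, ry, rz
```

>>> apply_moves --plan '[{"x": 2,"y": -3,"z": 0,"rx": 0,"ry": 0,"rz": 5},{"x": 2.5,"y": -3,"z": 0,"rx": 0,"ry": 0,"rz": 5},{"x": 2.5,"y": -3,"z": 0,"rx": 0,"ry": 0,"rz": 5},{"x": 2.5,"y": -3,"z": 0,"rx": 0,"ry": 0,"rz": 4},{"x": 2.5,"y": -3,"z": 0,"rx": 0,"ry": 0,"rz": 0},{"x": 2.5,"y": -3,"z": 0,"rx": 0,"ry": 0,"rz": 0},{"x": 2.5,"y": -3,"z": 0,"rx": 0,"ry": 0,"rz": 0},{"x": 2.5,"y": -3,"z": 0,"rx": 0,"ry": 0,"rz": 0},{"x": 2.5,"y": -3,"z": 0,"rx": 0,"ry": 0,"rz": 0},{"x": 2.5,"y": -3,"z": 0,"rx": 0,"ry": 0,"rz": 0},{"x": 2.5,"y": -3,"z": 0,"rx": 0,"ry": 0,"rz": 0},{"x": 2.5,"y": -3,"z": 0,"rx": 0,"ry": 0,"rz": 0}]' --claw -1 --grip_force 20

```text
t: 1.55
eef_pos: [0.5467, 0.2108, 0.2316]
tcp_rot: [0.0, 0.041, 0.999, 0.0]
force: [1.0, 0.4, 0.1]
width: 0.002
finger_force: 0.0
```

>>> apply_moves --plan '[{"x": 2,"y": -0.8,"z": 0,"rx": 0,"ry": 0,"rz": 0},{"x": 2,"y": -0.8,"z": -1.5,"rx": 0,"ry": 0,"rz": 0},{"x": 1.8,"y": -0.5,"z": -2.5,"rx": 0,"ry": 0,"rz": 0},{"x": 0,"y": 0,"z": -2.5,"rx": 0,"ry": 0,"rz": 0},{"x": 0,"y": 0,"z": -2.5,"rx": 0,"ry": 0,"rz": 0},{"x": 0,"y": 0,"z": -1.8,"rx": 0,"ry": 0,"rz": 0},{"x": 0,"y": 0,"z": -0.9,"rx": 0,"ry": 0,"rz": 0},{"x": 0,"y": 0,"z": 0,"rx": 0,"ry": 0,"rz": 0},{"x": 0,"y": 0,"z": 0,"rx": 0,"ry": 0,"rz": 0},{"x": 0,"y": 0,"z": 0,"rx": 0,"ry": 0,"rz": 0}]'

```text
t: 2.38
eef_pos: [0.6048, 0.1918, 0.1163]
tcp_rot: [0.002, 0.04, 0.999, 0.0]
force: [-0.6, 0.0, 0.7]
width: 0.002
finger_force: 0.0
```

>>> apply_moves --plan '[{"x": 0,"y": -0.2,"z": -0.7,"rx": 0,"ry": 0,"rz": 0},{"x": 0,"y": 0,"z": -0.5,"rx": 0,"ry": 0,"rz": 0},{"x": 0,"y": 0,"z": -0.2,"rx": 0,"ry": 0,"rz": 0},{"x": 0,"y": 0,"z": -0.2,"rx": 0,"ry": 0,"rz": 0},{"x": 0,"y": 0,"z": 0,"rx": 0,"ry": 0,"rz": 0},{"x": 0,"y": 0,"z": 0,"rx": 0,"ry": 0,"rz": 0}]'

```text
t: 2.88
eef_pos: [0.6039, 0.1894, 0.0986]
tcp_rot: [0.0, 0.041, 0.999, -0.0]
force: [-0.4, -0.3, 1.0]
width: -0.0
finger_force: 0.8
```

Run:
```python
from h import *
f=grab_frame("side"); p=proj(f,[.605,.189,.1]); print(p); x,y=map(int,p)
cv2.imwrite("pics/s1.png",cv2.resize(f["color"][y-60:y+60,x-80:x+80],None,fx=5,fy=5,interpolation=cv2.INTER_CUBIC))
F=[state()["force"] for i in range(1)]; print(F)
```

```text
[273.4 301.6]
[array([ 0.53804241, -0.6026883 ,  0.8434291 ])]
```

View pics/s1.png

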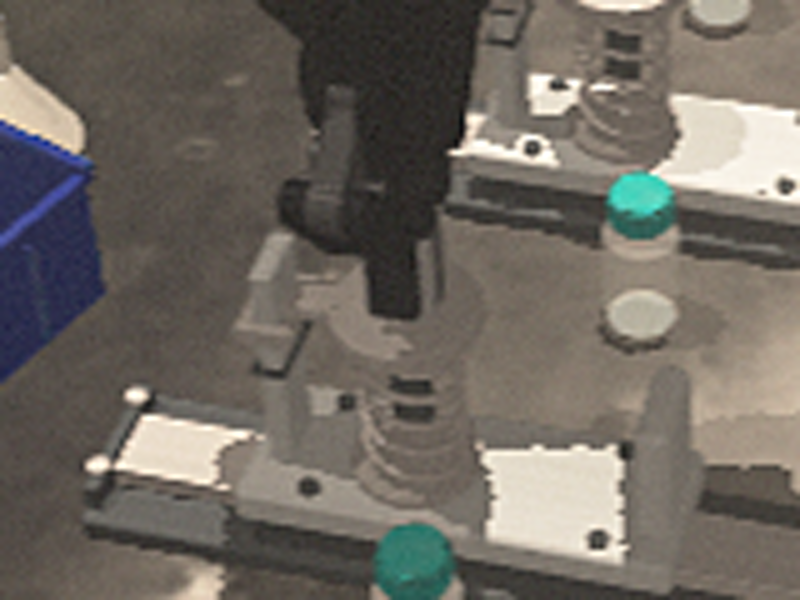

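>>> apply_moves --plan '[{"x": 0,"y": 0,"z": -0.2,"rx": 0,"ry": 0,"rz": 0},{"x": 0,"y": 0,"z": -0.2,"rx": 0,"ry": 0,"rz": 0},{"x": 0,"y": 0,"z": -0.2,"rx": 0,"ry": 0,"rz": 0},{"x": 0,"y": 0,"z": -0.1,"rx": 0,"ry": 0,"rz": 0},{"x": 0,"y": 0,"z": 0,"rx": 0,"ry": 0,"rz": 0},{"x": 0,"y": 0,"z": 0,"rx": 0,"ry": 0,"rz": 0}]'

```text
t: 3.43
eef_pos: [0.604, 0.1895, 0.0915]
tcp_rot: [0.0, 0.041, 0.999, 0.0]
force: [-0.3, -0.2, 4.3]
width: -0.0
finger_force: 1.8
```

>>> apply_moves --plan '[{"x": 0,"y": 0,"z": -0.25,"rx": 0,"ry": 0,"rz": 0},{"x": 0,"y": 0,"z": -0.25,"rx": 0,"ry": 0,"rz": 0},{"x": 0,"y": 0,"z": -0.25,"rx": 0,"ry": 0,"rz": 0},{"x": 0,"y": 0,"z": -0.05,"rx": 0,"ry": 0,"rz": 0},{"x": 0,"y": 0,"z": 0,"rx": 0,"ry": 0,"rz": 0},{"x": 0,"y": 0,"z": 0,"rx": 0,"ry": 0,"rz": 0}]'

```text
t: 3.93
eef_pos: [0.604, 0.1895, 0.0838]
tcp_rot: [0.0, 0.041, 0.999, 0.0]
force: [-0.6, -1.0, 5.5]
width: -0.002
finger_force: 3.0
```

>>> apply_moves --plan '[{"x": 0,"y": 0,"z": 0,"rx": 0,"ry": 0,"rz": 0}]'

```text
t: 4.02
eef_pos: [0.6041, 0.1895, 0.0838]
tcp_rot: [0.0, 0.041, 0.999, 0.0]
force: [-0.8, -2.0, 6.9]
width: -0.002
finger_force: 3.0
```

>>> apply_moves --plan '[{"x": 0,"y": 0,"z": -0.25,"rx": 0,"ry": 0,"rz": 0},{"x": 0,"y": 0,"z": -0.25,"rx": 0,"ry": 0,"rz": 0},{"x": 0,"y": 0,"z": -0.25,"rx": 0,"ry": 0,"rz": 0},{"x": 0,"y": 0,"z": -0.25,"rx": 0,"ry": 0,"rz": 0},{"x": 0,"y": 0,"z": -0.1,"rx": 0,"ry": 0,"rz": 0},{"x": 0,"y": 0,"z": 0,"rx": 0,"ry": 0,"rz": 0},{"x": 0,"y": 0,"z": 0,"rx": 0,"ry": 0,"rz": 0}]'

```text
t: 4.6
eef_pos: [0.6041, 0.1895, 0.0735]
tcp_rot: [0.0, 0.041, 0.999, -0.0]
force: [-1.8, -2.0, 9.9]
width: -0.002
finger_force: 4.5
```

>>> apply_moves --plan '[{"x": 0,"y": 0,"z": 0,"rx": 0,"ry": 0,"rz": 0}]'

```text
t: 4.68
eef_pos: [0.6041, 0.1895, 0.0735]
tcp_rot: [0.0, 0.041, 0.999, -0.0]
force: [-2.5, -1.7, 9.0]
width: -0.001
finger_force: 4.5
```

>>> apply_moves --plan '[{"x": 0,"y": 0,"z": -0.2,"rx": 0,"ry": 0,"rz": 0},{"x": 0,"y": 0,"z": 0,"rx": 0,"ry": 0,"rz": 0},{"x": 0,"y": 0,"z": 0.5,"rx": 0,"ry": 0,"rz": 0},{"x": 0,"y": 0,"z": 1,"rx": 0,"ry": 0,"rz": 0},{"x": 0,"y": 0,"z": 1,"rx": 0,"ry": 0,"rz": 0},{"x": 0,"y": 0,"z": 2,"rx": 0,"ry": 0,"rz": 0},{"x": 0,"y": 0,"z": 3,"rx": 0,"ry": 0,"rz": 0},{"x": -0.9,"y": -3.5,"z": 0,"rx": 0,"ry": 0,"rz": 0},{"x": -1,"y": -4,"z": 0,"rx": 0,"ry": 0,"rz": 0},{"x": -1,"y": -4,"z": 0,"rx": 0,"ry": 0,"rz": 0},{"x": -0.7,"y": -4,"z": 0,"rx": 0,"ry": 0,"rz": 0},{"x": -0.3,"y": -2,"z": 0,"rx": 0,"ry": 0,"rz": 0}]'

```text
t: 5.68
eef_pos: [0.5628, 0.0115, 0.144]
tcp_rot: [-0.001, 0.042, 0.999, -0.0]
force: [-0.1, 0.1, -0.9]
width: -0.006
finger_force: 0.0
```

>>> apply_moves --plan '[{"x": 0,"y": 0,"z": 0,"rx": 0,"ry": 0,"rz": 0},{"x": 0,"y": 0,"z": -1.5,"rx": 0,"ry": 0,"rz": 0},{"x": 0,"y": 0,"z": -1,"rx": 0,"ry": 0,"rz": 0},{"x": 0,"y": 0,"z": -0.5,"rx": 0,"ry": 0,"rz": 0},{"x": 0,"y": 0,"z": 0,"rx": 0,"ry": 0,"rz": 0},{"x": 0,"y": 0,"z": 0,"rx": 0,"ry": 0,"rz": 0},{"x": 0,"y": 0,"z": 0,"rx": 0,"ry": 0,"rz": 0}]'

```text
t: 6.27
eef_pos: [0.565, 0.015, 0.1156]
tcp_rot: [0.0, 0.04, 0.999, 0.0]
force: [0.2, -1.3, 0.8]
width: -0.001
finger_force: 0.0
```

Now down to about 0.0995 (2.5 mm press).

>>> apply_moves --plan '[{"x": 0,"y": -0.1,"z": -0.7,"rx": 0,"ry": 0,"rz": 0},{"x": 0,"y": 0,"z": -0.5,"rx": 0,"ry": 0,"rz": 0},{"x": 0,"y": 0,"z": -0.2,"rx": 0,"ry": 0,"rz": 0},{"x": 0,"y": 0,"z": -0.2,"rx": 0,"ry": 0,"rz": 0},{"x": 0,"y": 0,"z": 0,"rx": 0,"ry": 0,"rz": 0},{"x": 0,"y": 0,"z": 0,"rx": 0,"ry": 0,"rz": 0}]'

```text
t: 6.77
eef_pos: [0.5646, 0.0136, 0.0995]
tcp_rot: [-0.0, 0.041, 0.999, 0.0]
force: [-1.0, 1.0, 2.1]
width: 0.001
finger_force: 1.3
```

>>> apply_moves --plan '[{"x": 0,"y": 0,"z": 0,"rx": 0,"ry": 0,"rz": 0}]'

```text
t: 6.85
eef_pos: [0.5646, 0.0136, 0.0995]
tcp_rot: [-0.0, 0.041, 0.999, 0.0]
force: [-1.9, 0.7, 1.8]
width: -0.001
finger_force: 1.3
```

>>> apply_moves --plan '[{"x": 0,"y": 0,"z": -0.15,"rx": 0,"ry": 0,"rz": 0},{"x": 0,"y": 0,"z": -0.15,"rx": 0,"ry": 0,"rz": 0},{"x": 0,"y": 0,"z": -0.1,"rx": 0,"ry": 0,"rz": 0},{"x": 0,"y": 0,"z": 0,"rx": 0,"ry": 0,"rz": 0},{"x": 0,"y": 0,"z": 0,"rx": 0,"ry": 0,"rz": 0}]'

```text
t: 7.27
eef_pos: [0.5648, 0.0135, 0.0957]
tcp_rot: [-0.0, 0.041, 0.999, 0.0]
force: [-2.8, 2.1, 5.6]
width: -0.002
finger_force: 2.8
```

>>> apply_moves --plan '[{"x": 0,"y": 0,"z": 0,"rx": 0,"ry": 0,"rz": 0}]'

```text
t: 7.35
eef_pos: [0.5648, 0.0135, 0.0958]
tcp_rot: [0.0, 0.041, 0.999, 0.0]
force: [-2.4, 0.9, 5.9]
width: 0.001
finger_force: 2.8
```

>>> apply_moves --plan '[{"x": 0,"y": 0,"z": -0.15,"rx": 0,"ry": 0,"rz": 0},{"x": 0,"y": 0,"z": -0.15,"rx": 0,"ry": 0,"rz": 0},{"x": 0,"y": 0,"z": -0.15,"rx": 0,"ry": 0,"rz": 0},{"x": 0,"y": 0,"z": -0.05,"rx": 0,"ry": 0,"rz": 0},{"x": 0,"y": 0,"z": 0,"rx": 0,"ry": 0,"rz": 0},{"x": 0,"y": 0,"z": 0,"rx": 0,"ry": 0,"rz": 0}]'

```text
t: 7.85
eef_pos: [0.5652, 0.0135, 0.0916]
tcp_rot: [0.0, 0.041, 0.999, 0.0]
force: [-4.1, 1.2, 9.0]
width: 0.002
finger_force: 4.4
```

>>> apply_moves --plan '[{"x": 0,"y": 0,"z": 0,"rx": 0,"ry": 0,"rz": 0}]'

```text
t: 7.93
eef_pos: [0.5653, 0.0135, 0.0917]
tcp_rot: [0.0, 0.041, 0.999, -0.0]
force: [-3.6, 0.8, 8.8]
width: 0.002
finger_force: 4.4
```

>>> apply_moves --plan '[{"x": 0,"y": 0,"z": -0.1,"rx": 0,"ry": 0,"rz": 0},{"x": 0,"y": 0,"z": -0.05,"rx": 0,"ry": 0,"rz": 0},{"x": 0,"y": 0,"z": 0,"rx": 0,"ry": 0,"rz": 0}]'

```text
t: 8.18
eef_pos: [0.5655, 0.0134, 0.0905]
tcp_rot: [0.001, 0.041, 0.999, -0.0]
force: [-4.1, 0.8, 10.7]
width: -0.001
finger_force: 4.9
```

>>> apply_moves --plan '[{"x": 0,"y": 0,"z": 0.5,"rx": 0,"ry": 0,"rz": 0},{"x": 0,"y": 0,"z": 1,"rx": 0,"ry": 0,"rz": 0},{"x": 0,"y": 0,"z": 1.5,"rx": 0,"ry": 0,"rz": 0},{"x": 0,"y": 0,"z": 2.5,"rx": 0,"ry": 0,"rz": 0},{"x": 0,"y": -3,"z": 0,"rx": 0,"ry": 0,"rz": 0},{"x": 0,"y": -4,"z": 0,"rx": 0,"ry": 0,"rz": 0},{"x": 0,"y": -4,"z": 0,"rx": 0,"ry": 0,"rz": 0},{"x": 0,"y": -4,"z": 0,"rx": 0,"ry": 0,"rz": 0},{"x": 0,"y": -3.3,"z": 0,"rx": 0,"ry": 0,"rz": 0},{"x": 0,"y": 0,"z": -1,"rx": 0,"ry": 0,"rz": 0},{"x": 0,"y": 0,"z": -1,"rx": 0,"ry": 0,"rz": 0},{"x": 0,"y": 0,"z": 0,"rx": 0,"ry": 0,"rz": 0}]'

```text
t: 9.18
eef_pos: [0.5628, -0.1685, 0.1203]
tcp_rot: [-0.003, 0.041, 0.999, 0.001]
force: [0.0, 0.3, -1.2]
width: 0.003
finger_force: 0.0
```

>>> apply_moves --plan '[{"x": 0,"y": 0,"z": 0,"rx": 0,"ry": 0,"rz": 0},{"x": 0,"y": 0,"z": 0,"rx": 0,"ry": 0,"rz": 0},{"x": 0,"y": 0,"z": 0,"rx": 0,"ry": 0,"rz": 0}]'

```text
t: 9.43
eef_pos: [0.565, -0.1684, 0.1241]
tcp_rot: [0.0, 0.04, 0.999, -0.0]
force: [-0.4, 0.1, 0.7]
width: -0.001
finger_force: 0.0
```

>>> apply_moves --plan '[{"x": 0,"y": 0,"z": -0.9,"rx": 0,"ry": 0,"rz": 0},{"x": 0,"y": 0,"z": -0.7,"rx": 0,"ry": 0,"rz": 0},{"x": 0,"y": 0,"z": -0.4,"rx": 0,"ry": 0,"rz": 0},{"x": 0,"y": 0,"z": -0.2,"rx": 0,"ry": 0,"rz": 0},{"x": 0,"y": 0,"z": -0.15,"rx": 0,"ry": 0,"rz": 0},{"x": 0,"y": 0,"z": 0,"rx": 0,"ry": 0,"rz": 0},{"x": 0,"y": 0,"z": 0,"rx": 0,"ry": 0,"rz": 0}]'

```text
t: 10.02
eef_pos: [0.5648, -0.1694, 0.1007]
tcp_rot: [-0.0, 0.041, 0.999, 0.0]
force: [-1.7, 2.3, 2.9]
width: -0.0
finger_force: 1.8
```

>>> apply_moves --plan '[{"x": 0,"y": 0,"z": 0,"rx": 0,"ry": 0,"rz": 0}]'

```text
t: 10.1
eef_pos: [0.5649, -0.1696, 0.1007]
tcp_rot: [0.0, 0.041, 0.999, -0.0]
force: [-2.2, 1.9, 3.9]
width: 0.003
finger_force: 1.7
```

>>> apply_moves --plan '[{"x": 0,"y": 0,"z": -0.1,"rx": 0,"ry": 0,"rz": 0},{"x": 0,"y": 0,"z": -0.1,"rx": 0,"ry": 0,"rz": 0},{"x": 0,"y": 0,"z": 0,"rx": 0,"ry": 0,"rz": 0},{"x": 0,"y": 0,"z": 0,"rx": 0,"ry": 0,"rz": 0}]'

```text
t: 10.43
eef_pos: [0.565, -0.1696, 0.0992]
tcp_rot: [0.0, 0.041, 0.999, -0.0]
force: [-2.9, 2.7, 6.6]
width: -0.004
finger_force: 3.4
```

>>> apply_moves --plan '[{"x": 0,"y": 0,"z": 0,"rx": 0,"ry": 0,"rz": 0}]'

```text
t: 10.52
eef_pos: [0.565, -0.1696, 0.0992]
tcp_rot: [0.0, 0.041, 0.999, -0.0]
force: [-3.8, 2.2, 7.9]
width: -0.0
finger_force: 3.3
```

>>> apply_moves --plan '[{"x": 0,"y": 0,"z": -0.1,"rx": 0,"ry": 0,"rz": 0},{"x": 0,"y": 0,"z": -0.1,"rx": 0,"ry": 0,"rz": 0},{"x": 0,"y": 0,"z": 0,"rx": 0,"ry": 0,"rz": 0},{"x": 0,"y": 0,"z": 0,"rx": 0,"ry": 0,"rz": 0}]'

```text
t: 10.85
eef_pos: [0.5655, -0.1697, 0.098]
tcp_rot: [0.001, 0.041, 0.999, -0.0]
force: [-3.1, 3.2, 10.3]
width: 0.004
finger_force: 4.6
```

>>> apply_moves --plan '[{"x": 0,"y": 0,"z": 0,"rx": 0,"ry": 0,"rz": 0}]'

```text
t: 10.93
eef_pos: [0.5655, -0.1697, 0.0981]
tcp_rot: [0.001, 0.041, 0.999, -0.0]
force: [-2.9, 3.6, 8.6]
width: 0.001
finger_force: 4.6
```

>>> apply_moves --plan '[{"x": 0,"y": 0,"z": -0.05,"rx": 0,"ry": 0,"rz": 0},{"x": 0,"y": 0,"z": 0,"rx": 0,"ry": 0,"rz": 0},{"x": 0,"y": 0,"z": 0.5,"rx": 0,"ry": 0,"rz": 0},{"x": 0,"y": 0,"z": 1,"rx": 0,"ry": 0,"rz": 0},{"x": 0,"y": 0,"z": 1.5,"rx": 0,"ry": 0,"rz": 0},{"x": -1.5,"y": 0.2,"z": 0,"rx": 0,"ry": 0,"rz": 0},{"x": -2,"y": 0.2,"z": 0,"rx": 0,"ry": 0,"rz": 0},{"x": -1.5,"y": 0.1,"z": 0,"rx": 0,"ry": 0,"rz": 0},{"x": 0,"y": 0,"z": 0,"rx": 0,"ry": 0,"rz": 0},{"x": 0,"y": 0,"z": 0,"rx": 0,"ry": 0,"rz": 0}]'

```text
t: 11.77
eef_pos: [0.5147, -0.1648, 0.1259]
tcp_rot: [0.001, 0.041, 0.999, -0.0]
force: [0.6, -0.4, -0.3]
width: 0.005
finger_force: 0.0
```

Run:
```python
from h import *
f=grab_frame("side"); p=proj(f,[.565,-.169,.08]); q=proj(f,[.565,.014,.08]); print(p,q)
a=f["color"][150:310,250:410]
cv2.imwrite("pics/s2.png",cv2.resize(a,None,fx=3.75,fy=3.75,interpolation=cv2.INTER_CUBIC)); print(state()["eef_pos"])
```

```text
[330.4 191.4] [317.1 244.9]
[ 0.51520465 -0.16486782  0.1260289 ]
```

View pics/s2.png

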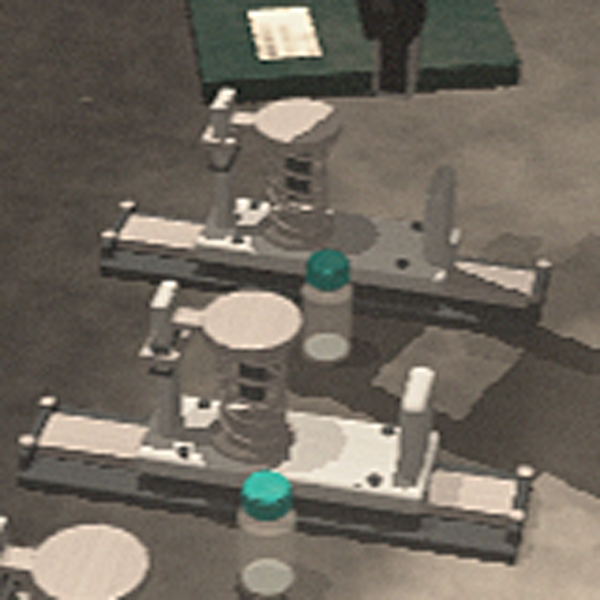

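>>> apply_moves --plan '[{"x": 0,"y": 0,"z": -1.5,"rx": 0,"ry": 0,"rz": 0},{"x": 0,"y": 0,"z": -2,"rx": 0,"ry": 0,"rz": 0},{"x": 0,"y": 0,"z": -2,"rx": 0,"ry": 0,"rz": 0},{"x": 0,"y": 0,"z": -1.5,"rx": 0,"ry": 0,"rz": 0},{"x": 0,"y": 0,"z": -0.6,"rx": 0,"ry": 0,"rz": 0},{"x": 0,"y": 0,"z": 0,"rx": 0,"ry": 0,"rz": 0},{"x": 0,"y": 0,"z": 0,"rx": 0,"ry": 0,"rz": 0}]'

```text
t: 12.4
eef_pos: [0.5154, -0.1647, 0.0501]
tcp_rot: [0.0, 0.041, 0.999, -0.0]
force: [-0.4, 0.2, 1.4]
width: -0.001
finger_force: 0.0
```

>>> apply_moves --plan '[{"x": -0.4,"y": 0.04,"z": 0,"rx": 0,"ry": 0,"rz": 0},{"x": -0.4,"y": 0.04,"z": 0,"rx": 0,"ry": 0,"rz": 0},{"x": -0.4,"y": 0.04,"z": 0,"rx": 0,"ry": 0,"rz": 0},{"x": -0.4,"y": 0.04,"z": 0,"rx": 0,"ry": 0,"rz": 0},{"x": -0.4,"y": 0.04,"z": 0,"rx": 0,"ry": 0,"rz": 0},{"x": -0.4,"y": 0.04,"z": 0,"rx": 0,"ry": 0,"rz": 0},{"x": -0.4,"y": 0.04,"z": 0,"rx": 0,"ry": 0,"rz": 0},{"x": -0.4,"y": 0.04,"z": 0,"rx": 0,"ry": 0,"rz": 0},{"x": -0.4,"y": 0.04,"z": 0,"rx": 0,"ry": 0,"rz": 0},{"x": -0.4,"y": 0.04,"z": 0,"rx": 0,"ry": 0,"rz": 0},{"x": -0.4,"y": 0.04,"z": 0,"rx": 0,"ry": 0,"rz": 0},{"x": -0.4,"y": 0.04,"z": 0,"rx": 0,"ry": 0,"rz": 0}]'

```text
t: 13.4
eef_pos: [0.4665, -0.1598, 0.05]
tcp_rot: [0.0, 0.041, 0.999, -0.0]
force: [5.2, 0.5, 3.8]
width: 0.001
finger_force: 2.1
```

>>> apply_moves --plan '[{"x": -0.3,"y": 0.03,"z": 0,"rx": 0,"ry": 0,"rz": 0},{"x": -0.3,"y": 0.03,"z": 0,"rx": 0,"ry": 0,"rz": 0},{"x": 0,"y": 0,"z": 0,"rx": 0,"ry": 0,"rz": 0},{"x": 0,"y": 0,"z": 0,"rx": 0,"ry": 0,"rz": 0}]'

```text
t: 13.73
eef_pos: [0.4629, -0.1594, 0.05]
tcp_rot: [0.004, 0.041, 0.999, -0.0]
force: [13.7, 0.6, -4.1]
width: 0.001
finger_force: 6.9
```

>>> apply_moves --plan '[{"x": -0.15,"y": 0.02,"z": 0,"rx": 0,"ry": 0,"rz": 0},{"x": 0,"y": 0,"z": 0,"rx": 0,"ry": 0,"rz": 0},{"x": 0,"y": 0,"z": 0,"rx": 0,"ry": 0,"rz": 0}]'

```text
t: 13.98
eef_pos: [0.4629, -0.1595, 0.0501]
tcp_rot: [0.006, 0.041, 0.999, -0.001]
force: [19.5, -0.7, -9.3]
width: 0.001
finger_force: 9.8
```

>>> apply_moves --plan '[{"x": 0.7,"y": -0.05,"z": 0,"rx": 0,"ry": 0,"rz": 0},{"x": 0.8,"y": -0.05,"z": 0.5,"rx": 0,"ry": 0,"rz": 0},{"x": 0,"y": 0,"z": 2.5,"rx": 0,"ry": 0,"rz": 0},{"x": 0,"y": 0,"z": 3,"rx": 0,"ry": 0,"rz": 0},{"x": 0,"y": 0,"z": 3,"rx": 0,"ry": 0,"rz": 0},{"x": 0,"y": 3,"z": 0,"rx": 0,"ry": 0,"rz": 0},{"x": 0.2,"y": 4,"z": 0,"rx": 0,"ry": 0,"rz": 0},{"x": 0.2,"y": 4,"z": 0,"rx": 0,"ry": 0,"rz": 0},{"x": 0.2,"y": 4,"z": 0,"rx": 0,"ry": 0,"rz": 0},{"x": 0.2,"y": 4,"z": 0,"rx": 0,"ry": 0,"rz": 0},{"x": 0.2,"y": 4,"z": 0,"rx": 0,"ry": 0,"rz": 0},{"x": 0.2,"y": 4,"z": 0,"rx": 0,"ry": 0,"rz": 0}]'

```text
t: 14.98
eef_pos: [0.4845, 0.1115, 0.1388]
tcp_rot: [-0.002, 0.041, 0.999, -0.001]
force: [0.8, -0.8, 0.1]
width: 0.004
finger_force: 0.0
```

>>> apply_moves --plan '[{"x": 0.2,"y": 4,"z": 0,"rx": 0,"ry": 0,"rz": 0},{"x": 0,"y": 3.5,"z": 0,"rx": 0,"ry": 0,"rz": 0},{"x": 0,"y": 1.5,"z": 0,"rx": 0,"ry": 0,"rz": 0},{"x": 0,"y": 0,"z": 0,"rx": 0,"ry": 0,"rz": 0},{"x": 0,"y": 0,"z": 0,"rx": 0,"ry": 0,"rz": 0},{"x": 0,"y": 0,"z": 0,"rx": 0,"ry": 0,"rz": 0}]'

```text
t: 15.48
eef_pos: [0.4875, 0.199, 0.1389]
tcp_rot: [-0.001, 0.041, 0.999, -0.001]
force: [0.6, -0.1, -0.1]
width: 0.002
finger_force: 0.0
```

>>> apply_moves --plan '[{"x": 0,"y": 0,"z": -2,"rx": 0,"ry": 0,"rz": 0},{"x": 0,"y": 0,"z": -2.5,"rx": 0,"ry": 0,"rz": 0},{"x": 0,"y": 0,"z": -2.5,"rx": 0,"ry": 0,"rz": 0},{"x": 0,"y": 0,"z": -1.5,"rx": 0,"ry": 0,"rz": 0},{"x": 0,"y": 0,"z": -0.4,"rx": 0,"ry": 0,"rz": 0},{"x": 0,"y": 0,"z": 0,"rx": 0,"ry": 0,"rz": 0},{"x": 0,"y": 0,"z": 0,"rx": 0,"ry": 0,"rz": 0}]'

```text
t: 16.07
eef_pos: [0.4888, 0.1993, 0.0515]
tcp_rot: [0.0, 0.041, 0.999, -0.0]
force: [-0.4, -0.1, 1.1]
width: 0.001
finger_force: 0.0
```

>>> apply_moves --plan '[{"x": 0.4,"y": -0.04,"z": 0,"rx": 0,"ry": 0,"rz": 0},{"x": 0.4,"y": -0.04,"z": 0,"rx": 0,"ry": 0,"rz": 0},{"x": 0.4,"y": -0.04,"z": 0,"rx": 0,"ry": 0,"rz": 0},{"x": 0.4,"y": -0.04,"z": 0,"rx": 0,"ry": 0,"rz": 0},{"x": 0.4,"y": -0.04,"z": 0,"rx": 0,"ry": 0,"rz": 0},{"x": 0.4,"y": -0.04,"z": 0,"rx": 0,"ry": 0,"rz": 0},{"x": 0.4,"y": -0.04,"z": 0,"rx": 0,"ry": 0,"rz": 0},{"x": 0.4,"y": -0.04,"z": 0,"rx": 0,"ry": 0,"rz": 0},{"x": 0.4,"y": -0.04,"z": 0,"rx": 0,"ry": 0,"rz": 0},{"x": 0.4,"y": -0.04,"z": 0,"rx": 0,"ry": 0,"rz": 0},{"x": 0.4,"y": -0.04,"z": 0,"rx": 0,"ry": 0,"rz": 0}]'

```text
t: 16.98
eef_pos: [0.5325, 0.1958, 0.0508]
tcp_rot: [-0.0, 0.041, 0.999, 0.0]
force: [-3.4, 1.6, 3.6]
width: 0.002
finger_force: 2.1
```

>>> apply_moves --plan '[{"x": 0.4,"y": -0.04,"z": 0,"rx": 0,"ry": 0,"rz": 0},{"x": 0.4,"y": -0.04,"z": 0,"rx": 0,"ry": 0,"rz": 0},{"x": 0.2,"y": -0.02,"z": 0,"rx": 0,"ry": 0,"rz": 0},{"x": 0,"y": 0,"z": 0,"rx": 0,"ry": 0,"rz": 0},{"x": 0,"y": 0,"z": 0,"rx": 0,"ry": 0,"rz": 0}]'

```text
t: 17.4
eef_pos: [0.5429, 0.1943, 0.0506]
tcp_rot: [0.001, 0.041, 0.999, -0.0]
force: [-0.2, 0.2, 0.0]
width: 0.001
finger_force: 0.0
```

>>> apply_moves --plan '[{"x": 0.25,"y": -0.03,"z": 0,"rx": 0,"ry": 0,"rz": 0},{"x": 0.25,"y": -0.03,"z": 0,"rx": 0,"ry": 0,"rz": 0},{"x": 0,"y": 0,"z": 0,"rx": 0,"ry": 0,"rz": 0},{"x": 0,"y": 0,"z": 0,"rx": 0,"ry": 0,"rz": 0}]'

```text
t: 17.73
eef_pos: [0.5473, 0.1939, 0.0506]
tcp_rot: [0.0, 0.041, 0.999, -0.0]
force: [-1.8, -0.1, 0.0]
width: 0.001
finger_force: 1.0
```

>>> apply_moves --plan '[{"x": 0.25,"y": -0.02,"z": 0,"rx": 0,"ry": 0,"rz": 0},{"x": 0.25,"y": -0.03,"z": 0,"rx": 0,"ry": 0,"rz": 0},{"x": 0,"y": 0,"z": 0,"rx": 0,"ry": 0,"rz": 0},{"x": 0,"y": 0,"z": 0,"rx": 0,"ry": 0,"rz": 0}]'

```text
t: 18.07
eef_pos: [0.5524, 0.1935, 0.0506]
tcp_rot: [0.0, 0.041, 0.999, -0.0]
force: [-2.6, 0.6, 0.2]
width: 0.001
finger_force: 0.9
```

>>> apply_moves --plan '[{"x": 0.2,"y": -0.02,"z": 0,"rx": 0,"ry": 0,"rz": 0},{"x": 0,"y": 0,"z": 0,"rx": 0,"ry": 0,"rz": 0},{"x": 0,"y": 0,"z": 0,"rx": 0,"ry": 0,"rz": 0}]'

```text
t: 18.32
eef_pos: [0.5527, 0.1934, 0.0506]
tcp_rot: [-0.002, 0.041, 0.999, -0.0]
force: [-8.2, 0.4, 3.8]
width: -0.001
finger_force: 4.2
```

>>> apply_moves --plan '[{"x": 0.2,"y": -0.02,"z": 0,"rx": 0,"ry": 0,"rz": 0},{"x": 0,"y": 0,"z": 0,"rx": 0,"ry": 0,"rz": 0},{"x": 0,"y": 0,"z": 0,"rx": 0,"ry": 0,"rz": 0}]'

```text
t: 18.57
eef_pos: [0.5527, 0.1934, 0.0506]
tcp_rot: [-0.005, 0.04, 0.999, -0.0]
force: [-15.7, 0.4, 10.1]
width: 0.0
finger_force: 8.2
```

>>> apply_moves --plan '[{"x": -0.8,"y": 0.08,"z": 0,"rx": 0,"ry": 0,"rz": 0},{"x": -1.2,"y": 0.1,"z": 0,"rx": 0,"ry": 0,"rz": 0},{"x": -1,"y": 0.1,"z": 1,"rx": 0,"ry": 0,"rz": 0},{"x": -2,"y": 0.2,"z": 3,"rx": 0,"ry": 0,"rz": 0},{"x": -3,"y": 0,"z": 3,"rx": 0,"ry": 0,"rz": 0},{"x": -3,"y": 0,"z": 3,"rx": 0,"ry": 0,"rz": 0},{"x": -3,"y": 0,"z": 2,"rx": 0,"ry": 0,"rz": 0},{"x": -3,"y": 1,"z": 1,"rx": 0,"ry": 0,"rz": 0},{"x": -1,"y": 2,"z": 0,"rx": 0,"ry": 0,"rz": 0},{"x": 0,"y": 0,"z": 0,"rx": 0,"ry": 0,"rz": 0}]'

```text
t: 19.4
eef_pos: [0.377, 0.2302, 0.1819]
tcp_rot: [0.003, 0.039, 0.999, 0.002]
force: [0.3, 0.0, -0.1]
width: -0.003
finger_force: 0.0
```

Run:
```python
from h import *
t=grab_frame("top")
for l in("cap_p","tab_p","vial_a"):
    for d in look_for(t,l): print(l,np.round(d["point"],3),round(d["conf"],2),proj(t,d["point"]))
f=grab_frame("side")
a=cv2.resize(t["color"][160:330,210:460],(800,544),interpolation=cv2.INTER_CUBIC)
cv2.imwrite("pics/t3.png",a)
cv2.imwrite("pics/s3.png",cv2.resize(f["color"][160:400,190:410],None,fx=2.5,fy=2.5,interpolation=cv2.INTER_CUBIC))
```

```text
cap_p [0.569 0.011 0.102] 0.9 [343.4 240.9]
cap_p [0.656 0.186 0.105] 0.79 [254.3 195.5]
cap_p [ 0.536 -0.166  0.102] 0.66 [435.8 259.3]
tab_p [ 0.509 -0.16   0.034] 0.94 [426.9 276.3]
tab_p [0.632 0.178 0.03 ] 0.9 [262.2 215.1]
tab_p [0.549 0.012 0.032] 0.64 [341.8 255.7]
vial_a [0.543 0.083 0.063] 0.75 [306.9 256.2]
vial_a [0.586 0.243 0.052] 0.57 [228.3 234.8]
vial_a [ 0.542 -0.096  0.058] 0.49 [396.2 258.2]
```

View pics/t3.png

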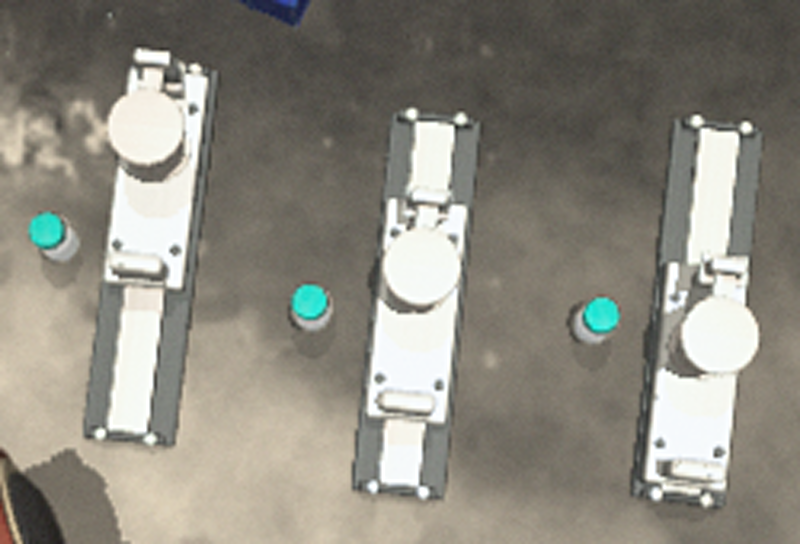

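View pics/s3.png

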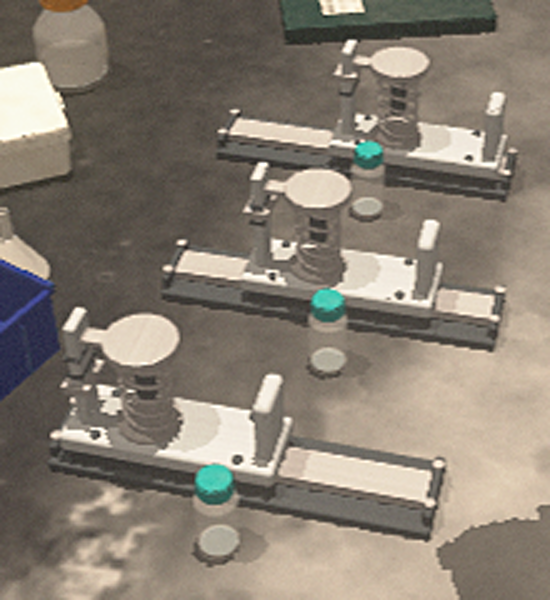

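The slack unit on the left stands at its far stop and the stiff unit on the right at its near stop. The good unit is near the middle, the vials are undisturbed, and the riders sit low, between the marks and high as expected.

```bash
python3 -c "
from h import *
print(job_done())"
```

```text
the job is handed in; nothing more can be done
None
```

I pressed all three caps with about 10 N each and handed the job in: the left spring is slack and at its far stop, the right one is stiff and at its near stop, the centre one is good and left about 7 mm (estimated) near-side of its middle, and the vials stand where they were.

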